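# Lock the badge reader on its stand and hold the badge flush to it

### The job

Sign on at the enrolment desk: push the badge reader down its sloping cradle until it is fully home, swing the latch lever all the way across behind its upper end to lock it, then pick up the staff badge and hold it flat against the reader's sloping reading pad, centred and with its length running up and down the slope, using light steady pressure. The job ends holding: finish still gripping the badge pressed flush on the pad, with only the badge and not the fingers touching the reader, and leave the calculator, the mouse and the pen cup where they are.

Things in the scene. Friction and masses are not known exactly. Their poses are not given: they have to be found in the camera images.
- pad: Mid-grey reading pad, 72 mm (x) by 46 mm (y), standing 6 mm proud of the black badge reader's face. Origin: centre of its flat reading surface. x points up the slope along the slide, y to the left seen from the robot, z out of the face, square to the slope. The slope faces the robot at 20 to 34 degrees and differs each time, as does its heading.
- reader_end (a point): Middle of the reader's flat upper end face, where it is pushed; axes as the pad's. It lies 60 mm along the pad's +x from the pad's origin and 18 mm below the reading surface. The housing is 128 (x) by 82 (y) by 24 mm; this point is halfway down its 24 mm. Behind it is open space above the cradle plate, whose top is 21 mm below this point.
- reader (a joint): How far the reader has slid down its cradle rails (m): 0 is drawn up, 0.045 is fully home against the lower stop. It slides along the pad's -x, keeps its place by about 3.5 N of friction, and starts 27 to 45 mm short of home.
- latch (a joint): Angle of the latch lever (rad): 0 points up the slope (pad's +x) beside the reader's path; 1.571 is closed, across behind the upper end of the homed reader, pointing to the pad's -y. It turns about the pad's z, clockwise seen from outside, stays where left (0.1 N m of friction) and cannot close unless the reader is home. Starts at 0 to 0.35.
- latch_hinge (a point): Point on the lever's pivot axis, level with the top of the aluminium lever bar, 18 mm below the level of the reading surface; it is 67 mm along pad x and 56 mm along pad y from the pad's origin once the reader is home. The bar is 12 mm wide, 9 mm thick and reaches 74 mm from the pivot; nothing lies under it but the pivot's ear.
- latch_tab (a point): Centre of the top of the black upright thumb tab at the end of the lever, 66 mm from the pivot axis: 16 mm along the lever, 10 mm across it, standing 15 mm above the bar, its top 3 mm below the level of the reading surface.
- badge: Staff badge: flat rigid grey holder with a white card in its face, 94 mm (x) by 60 mm (y) by 7 mm thick, 40 to 85 g, lying face up on the desk in one of three places. Origin: centre of its underside; z up out of its face. Grip it by its two long edges, across y.
- calculator: Black pocket calculator with white keys, 120 x 74 x 14 mm, lying on the desk; leave it alone. Origin: centre of its underside.
- mouse: Black computer mouse, 108 x 60 x 34 mm, rounded; leave it alone. Origin: centre of its underside.
- pen_cup: Dark metal pen cup, 82 mm across and 95 mm high, pens up to 150 mm; leave it alone. Origin: centre of its underside.
- stand: Reader stand, fixed to the desk: steel base plate 170 x 130 x 10 mm with two cheeks carrying the tilting cradle, reader and latch (all count as part of it). The tilt axis is 85 mm above the desk over the base's centre; it is very stiff and stays as set. Origin: centre of the base's underside; x is its heading, away from the robot.
Things that resemble listed ones, but are neither listed nor needed, are in the scene too. There is more than one size of the badge; the one meant has the size given above.

How it is judged:
On the way, in this order (a step that is already met when the one before it is completed fails the run):
1. the reader is pushed fully home on its cradle (value of joint reader above 0.042 m), for 0.2 s.
2. the latch lever is swung fully across behind the reader (value of joint latch above 1.42 rad and value of joint reader above 0.042 m), for 0.2 s.
At the end, for the whole second after the job is handed in: Reader within 3 mm of home, latch within 0.15 rad of closed; badge gripped (over 22 N from the fingers) and still on the pad, flush within 0.06 rad, centre within 12 mm each way, length within 0.2 rad of the slope line, pressed with 1.5 to 20 N; neither fingers nor arm touch the reader or stand (all of step 2 and angle between the z axis of badge and the z axis of pad, either way round below 0.06 rad and angle between the x axis of badge and the x axis of pad, either way round below 0.2 rad and x of badge in the frame of pad between -0.012 and 0.012 m and y of badge in the frame of pad between -0.012 and 0.012 m and z of badge in the frame of pad below 0.009 m and contact force between badge and pad between 1.5 and 20 N and contact force between the fingers and badge above 22 N and contact force between each of the arm, the fingers and stand below 0.5 N and linear speed of badge below 0.01 m/s); the arm keeps its last pose, push and grip.
It fails at once if the calculator, the mouse or the pen cup is moved by more than 25 mm (distance of any of calculator, mouse, pen_cup from where it was at the start of the episode above 0.025 m).
It fails at once if the badge is pressed on the reader harder than 40 N (contact force between badge and stand above 40 N).
It also fails if it takes over 61 s, if anything falls off the work surface, if the arm or the gripper's body presses on something with over 40 N, if the wrist force passes 120 N, or if a joint passes its speed limit or range.

### The arm

A 6-joint arm with a two-finger parallel gripper is mounted at the origin on the work surface. World frame = base frame: x ahead of the robot, y to its left, z up, the work surface at z = 0. Lengths are in m, angles in rad, forces in N, time in s.
With the tool pointing down it reaches from about 0.375 to 0.9 m from the base axis. Payload 3.1 kg.
Tool frame: the origin (TCP) lies at the centre of the arm's flange, where the gripper is bolted on; the fingertips stand robot.tip_extent ahead of it and the grasp point (between the pads) lies 164 mm ahead of it (robot.tip_extent is the distance from the TCP to the fingertips, in m); z points along the fingers, y is the line along which they close (so a half turn about z gives the same grasp; the last joint's range is limited). The gripper opens to 87 mm and grips with 3 to 60 N. Pads are 19 mm wide; open, the fingers measure 117 mm over their backs; the gripper's body (75 mm by 190 mm) begins 51 mm behind the grasp point.
Start: joints at [1.129, 0.527, 1.433, -0, 1.181, -0.178], TCP at [0.162, 0.604, 0.405] pointing down, gripper open.
Joint ranges: [-3.08, 3.08], [-0.75, 2.2], [0.22, 2.44], [-1.43, 4.57], [0, 2.65], [-2.85, 2.85]. Speed limits (rad/s): [2.79, 2.79, 3.14, 3.14, 3.14, 3.14].

### API

Orientations are given as a unit quaternion [x, y, z, w].
In Python, from rig import get_obs, camera, hand_in, cut_out, robot gives the robot as it stands.
- The arm moves only by the tool step_arm, never from a script. Its argument "rows" is a list of rows, each a list of 6 numbers: the shift along the world's x, y, z in m, then the turn, a rotation vector about the world's x, y, z in degrees. A call has 1 to 12 rows; each row shifts and turns the commanded pose from where the row before left it; what a row does not reach is not made up. A row lasts 1/8 s, in which the tool goes at most 62.5 mm and 10.7 degrees, less where a joint would pass 70% of its speed; a pose out of reach is approached as far as the arm can. A call is refused whole if a number of a shift passes 0.0625 or a number of a turn 10.7, either way. A call with a gripper value outside its range is refused whole. "jaw" is the finger opening in m, from 0 to 0.087, set as the call begins (left out, the last holds). The fingers move at their own pace and stop on an object; "squeeze" is the grip in N (left out, the last holds). Time passes only in rows, so rows that do not move let the fingers close. It gives the time, the measured TCP pose, the force, the opening and the grip force at its end, in the units of the state.
- get_obs(): the state, without advancing time (a new reading comes with each control period).
- camera(name): name is "side" or "top"; returns a dict with "pixels" (480x640x3 uint8, blue, green, red), "depth" (480x640 float32, m along the optical axis (not along the pixel's ray), 0 where there is no reading), "fov_y" (degrees; the focal length in pixels is half the picture's height over the tangent of half this angle, whatever the lens; pixels are square), "cx", "cy" (the principal point, pixels), "k1" (the pictures are not rectified: a ray, as slopes to the right and down, at radius r is drawn at 1 + k1 r^2 times it, then the intrinsics apply), "extrinsics" (4x4, takes a point from camera to world coordinates). Camera axes: x right, y up, looking along -z (the intrinsics and any distortion apply to the point x, -y, -z); pixel columns grow to the right and rows downward; lengths in m; the calibration is good to about 2 mm. A picture is of the moment at which its call begins.
- hand_in(): hands the job in; it is judged then, once.
Trained networks look in the newest picture that a camera, given by its name, has taken for a name from the list of things; names that differ only in an ending like _2 or _b are one class to them, and where a whole thing is asked for, a point or a joint stands for the part that bears it (a point fixed in the world has none). Each returns a list of dicts, best first, with "confidence" (0 to 1); they miss things now and then, are a little off and sometimes report something else, mostly with a low value. They report only what shows in the picture. A call takes as long as a camera call. They do not tell look-alikes from the thing itself.
- cut_out(label, camera): "region" (480x640 bool, what is visible of it) and "extent" ([centre column, centre row, width, height] in pixels, round what is visible of it).
The state is a dict: "time": time; "q": joint angles; "joint_velocities": joint speeds; "joint_torque": joint torques, N m; "position": TCP position; "tool_rot": TCP orientation; "ft_force": force on the tool from outside, world axes, zero at the start; "moment": the same for the moment, N m; "grip_width": finger opening in m; "grip_force": force on a finger pad.
Only numpy, scipy, OpenCV 4.12 (cv2) and the standard library are available. Lean on these libraries where they do the work, as an engineer would, in place of code of your own. Each camera call takes 0.05 s, during which the arm holds its last target. There are 200 camera calls.

## Working session

There is one attempt and no reset: what is moved stays moved. The work goes in short steps, Python scripts to look and compute and a tool call to move; the robot and the scene stay as the last step left them, time stands still between calls to the robot, and variables do not carry over. Pictures are saved under pics/ and viewed, at most 10 in all, crops included, and the job is handed in when it is done.

Besides the shell and the picture viewer there is one more tool, called after "Request:" in YAML: its name, and indented under it one key for each argument. step_arm: Moves the arm, as the interface text tells. Its arguments: {"type":"object","properties":{"rows":{"type":"array"},"jaw":{"type":"number"},"squeeze":{"type":"number"}},"required":["rows"]}

```bash
ls; mkdir -p pics; cat > h.py <<'E'
import numpy as np, cv2
from rig import get_obs, camera, hand_in, cut_out, robot
from scipy.spatial.transform import Rotation as R
def cloud(c):
    H,W=c['depth'].shape; f=H/2/np.tan(np.radians(c['fov_y'])/2)
    K=np.array([[f,0,c['cx']],[0,f,c['cy']],[0,0,1.]])
    u,v=np.meshgrid(np.arange(W),np.arange(H))
    p=cv2.undistortPoints(np.stack([u,v],-1).reshape(-1,1,2).astype(float),K,np.array([c['k1'],0,0,0.])).reshape(H,W,2)
    d=c['depth']; P=np.stack([p[...,0]*d,-p[...,1]*d,-d],-1)
    return P@c['extrinsics'][:3,:3].T+c['extrinsics'][:3,3]
E
python3 - <<'E'
from h import *
print(get_obs(), robot.tip_extent)
for n in('top','side'):
    c=camera(n); cv2.imwrite(f'pics/{n}0.png',c['pixels']); np.savez(f'{n}0.npz',**c)
    P=cloud(c); print(n,c['extrinsics'].round(3).tolist(),c['fov_y'])
    for l in('pad','reader','latch','latch_tab','badge','calculator','mouse','pen_cup','stand'):
        for r in cut_out(l,n)[:4]:
            m=r['region']&(c['depth']>0); print(l,round(r['confidence'],2),np.round(r['extent']),np.median(P[m],0).round(3) if m.any() else '')
E
```

```text
pics
{'time': 0.0, 'q': array([ 1.12946487e+00,  5.28408123e-01,  1.43390517e+00,  2.97320870e-05,
        1.18136115e+00, -1.78501389e-01]), 'joint_velocities': array([-0.00017387,  0.00028678,  0.00149196, -0.00080712,  0.00014695,
       -0.00042921]), 'joint_torque': array([-6.64363452e-04, -4.40042996e+01, -1.76592672e+01,  6.32340624e-02,
        5.82202524e-02, -1.55832513e-04]), 'position': array([0.16220207, 0.60322522, 0.40380597]), 'tool_rot': array([ 1.31042646e-01,  9.91376186e-01, -9.87111055e-04, -3.30542590e-04]), 'ft_force': array([ 0.13047181, -0.49329979, -1.16894049]), 'moment': array([-0.00548995,  0.00166086,  0.00468788]), 'grip_force': 0.0, 'grip_width': 0.08707172040343832} 0.1822
top [[-0.06, 0.977, -0.206, 0.301], [-0.998, -0.059, 0.008, -0.055], [-0.004, 0.206, 0.979, 1.191], [0.0, 0.0, 0.0, 1.0]] 54.36906762543943
pad 0.71 [241. 245.  21.  35.] [0.518 0.128 0.16 ]
reader 0.84 [243. 242.  39.  58.] [0.518 0.125 0.157]
reader 0.34 [218. 218.  13.  34.] [0.581 0.172 0.165]
latch 0.49 [218. 219.  12.  39.] [0.581 0.172 0.165]
latch 0.31 [335. 282.  30.  42.] 
[... 752 characters left out ...]
0, 0.0, 1.0]] 57.14007904485996
pad 0.92 [285. 167.  36.  25.] [0.518 0.123 0.157]
reader 0.81 [284. 174.  65.  54.] [0.519 0.104 0.149]
latch 0.72 [318. 146.  18.  13.] [0.607 0.163 0.173]
latch_tab 0.59 [307. 388.  67.  48.] [ 0.44  -0.284  0.006]
latch_tab 0.48 [319. 145.  18.  17.] [0.606 0.163 0.175]
badge 0.9 [309. 386.  69.  49.] [ 0.44  -0.285  0.006]
badge 0.68 [326. 456.  79.  48.] [ 0.428 -0.411  0.008]
badge 0.57 [235. 403.  46.  43.] [ 0.322 -0.276  0.004]
calculator 0.79 [386. 320.  74.  39.] [ 0.606 -0.211  0.013]
mouse 0.48 [405. 228.  46.  77.] [ 0.705 -0.062  0.072]
pen_cup 0.6 [402. 230.  50.  79.] [ 0.705 -0.062  0.072]
stand 0.89 [283. 190.  88. 118.] [0.507 0.103 0.079]
```

```bash
python3 - <<'E'
from h import *
t=cv2.imread('pics/top0.png');s=cv2.imread('pics/side0.png')
a=cv2.resize(t[180:320,180:340],None,fx=2.5,fy=2.5,interpolation=3)
a=cv2.resize(t[180:320,180:340],(400,350),interpolation=3)
b=cv2.resize(s[110:250,210:370],(400,350),interpolation=3)
c=cv2.resize(t[230:340,370:540],(400,250),interpolation=3)
d=cv2.resize(s[340:480,200:400],(400,250),interpolation=3)
cv2.imwrite('pics/m0.png',np.vstack([np.hstack([a,b]),np.hstack([c,d])]))
# badges: oriented rects in world
for n in('top','side'):
    C=dict(np.load(n+'0.npz'));P=cloud(C); camera(n)
    for r in cut_out('badge',n)[:3]:
        m=r['region']&(C['depth']>0)&(P[...,2]<.03); q=P[m]
        if len(q)<20: continue
        print(n,cv2.minAreaRect(q[:,:2].astype(np.float32)*1000),np.percentile(q[:,2],[10,50,90]).round(4),len(q))
    r=cut_out('pad',n)[0]; 
    q=P[cv2.erode(r['region'].astype(np.uint8),np.ones((3,3)))>0]
    for _ in range(3):
        ce=q.mean(0);_,_,V=np.linalg.svd(q-ce); nn=V[2]*np.sign(V[2][2]); e=(q-ce)@nn; q=q[abs(e)<.004]
    print('pad',ce,nn,np.degrees(np.arccos(nn[2])),np.degrees(np.arctan2(-nn[1],-nn[0])),len(q),e.std())
E
```

```text
top ((406.26031494140625, -431.8265075683594), (121.94641876220703, 79.40386962890625), 40.00371551513672) [0.0068 0.0099 0.0129] 1452
top ((320.0237121582031, -273.81884765625), (64.55028533935547, 40.22007369995117), 27.471691131591797) [0.003  0.0056 0.0086] 414
top ((439.7445983886719, -282.03912353515625), (93.73666381835938, 60.32081604003906), 3.0224852561950684) [0.0048 0.0078 0.0108] 860
pad [0.51785759 0.12894498 0.15955652] [-0.40708975  0.09729654  0.90819124] 24.74342152744245 -13.44182364700259 105 0.0016981737544388695
side ((322.22479248046875, -274.1817321777344), (65.38983917236328, 45.36131286621094), 25.73684310913086) [0.0024 0.004  0.0054] 1096
side ((424.4159851074219, -415.12841796875), (83.19721984863281, 80.67080688476562), 39.85149002075195) [0.0068 0.0084 0.0098] 2341
side ((441.6554870605469, -281.74444580078125), (93.72570037841797, 61.73183059692383), 3.047013521194458) [0.0047 0.0062 0.0077] 2101
pad [0.51582363 0.12266628 0.15692625] [-0.41667799  0.08435647  0.90513172] 25.158970063092013 -11.444846133833737 131 0.0007003916534291959
```

View pics/m0.png

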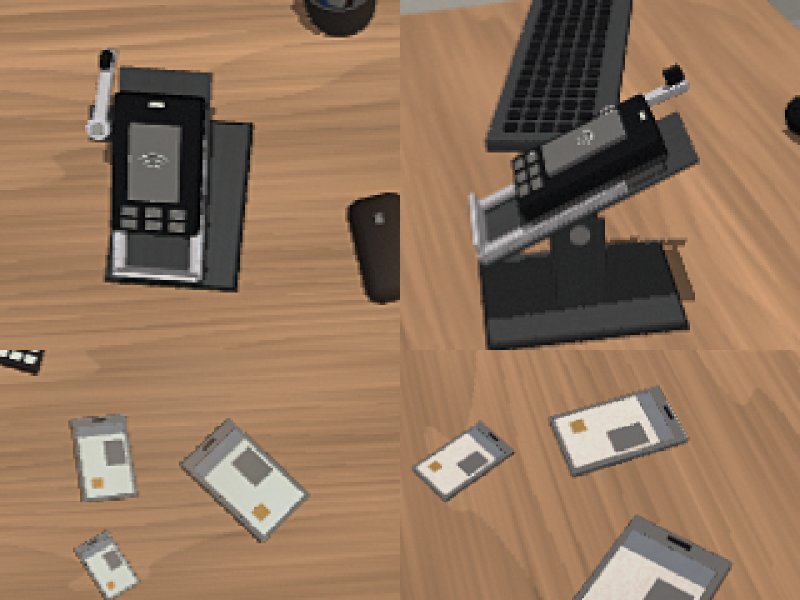

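View pics/top0.png

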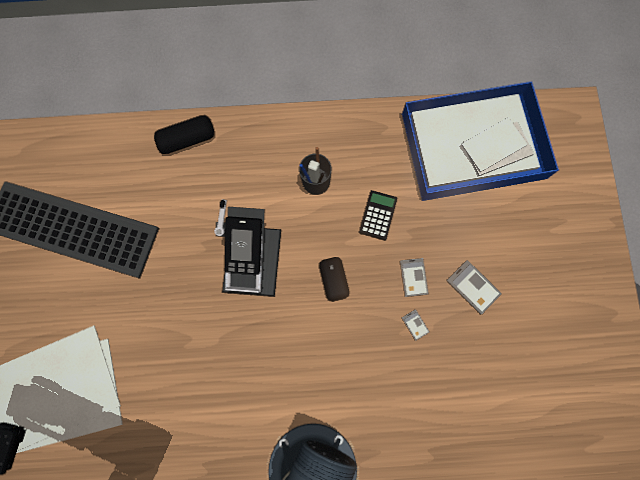

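The overview shows the black reader on its stand at about (243,245), with the pad at (241,245) and the latch at about (218,218), pointing up the slope. The three badges are at (413,279), (415,324) and (475,288). The one at (413,279) measures 94x60 mm, so that is the one to use. Next I'll refine the pad pose.

```bash
cat > pose.py <<'E'
from h import *
def planefit(q,it=4,th=.004):
    for _ in range(it):
        ce=np.median(q,0) if _==0 else q.mean(0)
        V=np.linalg.svd(q-q.mean(0),full_matrices=False)[2]; n=V[2]*np.sign(V[2][2]); c=q.mean(0); e=(q-c)@n; q=q[abs(e)<max(th,1.0*e.std() if _==0 else 0)]
    return c,n,q,e.std()
def analyse(n,C):
    P=cloud(C); g=cv2.cvtColor(C['pixels'],cv2.COLOR_BGR2GRAY).astype(int)
    hsv=cv2.cvtColor(C['pixels'],cv2.COLOR_BGR2HSV)
    r=[x for x in cut_out('reader',n)][0]['region']
    pr=cut_out('pad',n)[0]['region']
    return P,g,hsv,r,pr
E
python3 - <<'E'
from pose import *
for n in('top','side'):
    C=camera(n);P,g,hsv,r,pr=analyse(n,C)
    pm=cv2.dilate(pr.astype(np.uint8),np.ones((5,5)))>0
    print(n,'grays in pad',np.percentile(g[pr],[5,25,50,75,95]))
    m=(pm&(g>75)&(g<170)).astype(np.uint8)
    k,lab,st,_=cv2.connectedComponentsWithStats(m,connectivity=4); m=lab==1+np.argmax(st[1:,4]); m=cv2.morphologyEx(m.astype(np.uint8),cv2.MORPH_OPEN,np.ones((3,3)))>0
    c,nn,q,e=planefit(P[m])
    rm=cv2.dilate(r.astype(np.uint8),np.ones((3,3)))>0
    h=np.r_[P[rm]]; d=(h-c)@nn
    H=h[abs(d+.006)<.005]; 
    # joint normal using pad + housing
    A=np.r_[P[m]-P[m].mean(0), H-H.mean(0)]; V=np.linalg.svd(A,full_matrices=False)[2]; n2=V[2]*np.sign(V[2][2])
    print('n pad',nn.round(3),'joint',n2.round(3),'tilt',np.degrees(np.arccos(n2[2])).round(2),'az',np.degrees(np.arctan2(-n2[1],-n2[0])).round(2))
    # plane coords: ex horizontal-based
    ex=np.cross([0,1,0],n2);ex/=np.linalg.norm(ex);ey=np.cross(n2,ex)
    for nm,Q in(('pad',P[m]),('housing',np.r_[H,P[m]])):
        uv=np.c_[(Q-c)@ex,(Q-c)@ey]; rc=cv2.minAreaRect((uv*1000).astype(np.float32))
        ctr=c+ex*rc[0][0]/1e3+ey*rc[0][1]/1e3
        a=np.radians(rc[2]+(90 if rc[1][0]<rc[1][1] else 0)); X=ex*np.cos(a)+ey*np.sin(a); X*=np.sign(X[0])
        print(nm,len(Q),ctr.round(4),np.round(rc[1],1),'X',X.round(3),'az',np.degrees(np.arctan2(X[1],X[0])).round(2))
E
```

```text
Traceback (most recent call last):
  File "pose.py", line 10, in analyse
    r=[x for x in cut_out('reader',n)][0]['region']
      ~~~~~~~~~~~~~~~~~~~~~~~~~~~~~~~~^^^
IndexError: list index out of range
```

```bash
cat > pose.py <<'E'
from h import *
def find(n,c0,show=True):
    C=camera(n);P=cloud(C);g=cv2.cvtColor(C['pixels'],cv2.COLOR_BGR2GRAY).astype(int)
    c0=np.array(c0); near=(np.linalg.norm(P-c0,axis=-1)<.085)&(C['depth']>0)
    m=(near&(np.linalg.norm(P-c0,axis=-1)<.05)&(g>80)&(g<175)&(P[...,2]>.1)).astype(np.uint8)
    m=cv2.morphologyEx(m,cv2.MORPH_OPEN,np.ones((3,3)))
    k,lab,st,_=cv2.connectedComponentsWithStats(m,connectivity=4); m=lab==1+np.argmax(st[1:,4])
    q=P[m]
    for _ in range(4):
        c=q.mean(0);nn=np.linalg.svd(q-c,full_matrices=False)[2][2];nn*=np.sign(nn[2]);e=(q-c)@nn
        q=q[abs(e)<.006]
    d=(P-c)@nn; H=near&(abs(d+.006)<.004)&(g<75)
    H=cv2.morphologyEx(H.astype(np.uint8),cv2.MORPH_OPEN,np.ones((3,3)))>0
    A=np.r_[P[m]-P[m].mean(0),P[H]-P[H].mean(0)];n2=np.linalg.svd(A,full_matrices=False)[2][2];n2*=np.sign(n2[2])
    print(n,'tilt',np.degrees(np.arccos(nn[2])).round(2),np.degrees(np.arccos(n2[2])).round(2),'az',np.degrees(np.arctan2(-nn[1],-nn[0])).round(2),np.degrees(np.arctan2(-n2[1],-n2[0])).round(2))
    ex=np.cross([0,1,0],n2);ex/=np.linalg.norm(ex);ey=np.cross(n2,ex)
    for nm,Q in(('pad',P[m]),('housing',np.r_[P[H],P[m]])):
        uv=np.c_[(Q-c)@ex,(Q-c)@ey]; rc=cv2.minAreaRect((uv*1000).astype(np.float32))
        ctr=c+ex*rc[0][0]/1e3+ey*rc[0][1]/1e3
        a=np.radians(rc[2]+(90 if rc[1][0]<rc[1][1] else 0)); X=ex*np.cos(a)+ey*np.sin(a); X*=np.sign(X[0])
        print(' ',nm,len(Q),ctr.round(4),np.round(rc[1],1),'az',np.degrees(np.arctan2(X[1],X[0])).round(2))
    return C,P,g,m,H
E
python3 - <<'E'
from pose import *
o=[]
for n in('top','side'):
    C,P,g,m,H=find(n,[.517,.126,.158])
    v=C['pixels'].copy(); v[m]=(0,0,255); v[H]=(0,255,0); x,y=(180,180) if n=='top' else(210,110)
    o.append(cv2.resize(v[y:y+140,x:x+160],(400,350),interpolation=0))
cv2.imwrite('pics/m1.png',np.hstack(o))
E
```

```text
top tilt 24.74 24.51 az -8.16 -7.9
  pad 594 [0.5173 0.1285 0.1595] [45.6 71.4] az -7.53
  housing 1551 [0.5137 0.1291 0.1579] [ 81.5 127.8] az -7.79
side tilt 24.74 24.52 az -7.77 -6.11
  pad 349 [0.518  0.1278 0.1574] [47.3 70.4] az -5.76
  housing 967 [0.5143 0.127  0.1558] [ 81.2 126.1] az -7.85
```

View pics/m1.png

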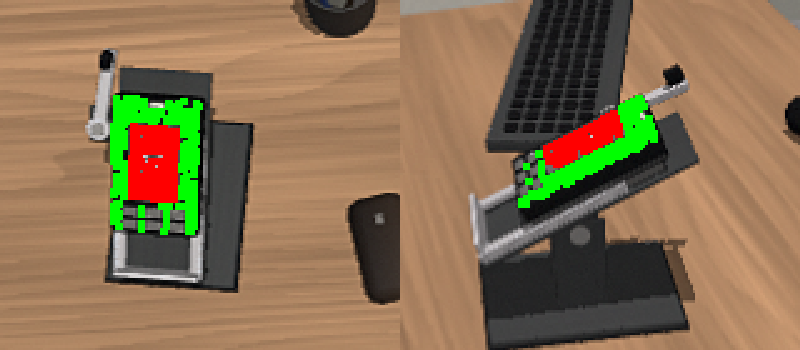

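The picture shows the mask well placed: pad red at about (240,245) in the top view, housing green around it. The two views agree, with tilt 24.6°, heading -7.7° and measured sizes matching the text. Now I'll measure the lever and compute the approach.

```bash
cat > fr.py <<'E'
from h import *
t,a=np.radians(24.6),np.radians(-7.7)
X=np.array([np.cos(t)*np.cos(a),np.cos(t)*np.sin(a),np.sin(t)]);Y=np.array([-np.sin(a),np.cos(a),0]);Z=np.cross(X,Y)
F=np.c_[X,Y,Z]; c0=np.array([.5177,.1282,.1585])   # pad at start
RT=np.c_[-X,Y,-Z]  # tool pointing into slope
def go(tip,Rt=RT,ext=None):
    o=get_obs(); ext=robot.tip_extent if ext is None else ext
    T=np.array(tip)-ext*Rt[:,2]; d=T-o['position']; rv=np.degrees((R.from_matrix(Rt)*R.from_quat(o['tool_rot']).inv()).as_rotvec())
    print('shift mm',(d*1e3).round(1),'turn deg',rv.round(2),'TCP target',T.round(4)); return d,rv
E
python3 - <<'E'
from fr import *
print(F.round(4))
for n in('top','side'):
    C=camera(n);P=cloud(C);L=(P-c0)@F
    g=cv2.cvtColor(C['pixels'],cv2.COLOR_BGR2GRAY).astype(int)
    m=(L[...,0]>-.02)&(L[...,0]<.13)&(L[...,1]>.043)&(L[...,1]<.085)&(abs(L[...,2]+.018)<.02)&(g>130)
    q=L[m]; print(n,len(q),'z',np.percentile(q[:,2],[10,50,90]).round(4),cv2.minAreaRect((q[:,:2]*1000).astype(np.float32)))
    m=(L[...,0]>.05)&(L[...,0]<.14)&(L[...,1]>.0)&(L[...,1]<.085)&(abs(L[...,2]+.005)<.008)&(g<70)&((abs(L[...,1])>.05)|(L[...,0]>.075))
    q=L[m]; print(' tab',len(q),np.median(q,0).round(4))
go(c0+F@[.105,-.005,.05]); go(c0+F@[.085,-.005,-.024])
E
```

```text
[[ 0.901   0.134  -0.4125]
 [-0.1218  0.991   0.0558]
 [ 0.4163  0.      0.9092]]
top 176 z [-0.0199 -0.0172 -0.0144] ((56.09501647949219, 49.24851989746094), (21.17698097229004, 82.95143127441406), 77.88542175292969)
 tab 32 [ 0.0911  0.0455 -0.0033]
side 39 z [-0.021  -0.0196 -0.0182] ((57.98459243774414, 51.86345672607422), (11.116329193115234, 79.21693420410156), 84.59894561767578)
 tab 36 [ 0.0899  0.0458 -0.0077]
shift mm [ 353.5 -480.1    8.6] turn deg [ -4.85 -24.13   7.25] TCP target [0.5159 0.1234 0.4133]
shift mm [ 366.  -481.8  -67. ] turn deg [ -4.85 -24.13   7.25] TCP target [0.5284 0.1217 0.3377]
```

Request:
step_arm:
  rows:
    - [0.0294, -0.04, 0.0007, -0.404, -2.011, 0.604]
    - [0.0294, -0.04, 0.0007, -0.404, -2.011, 0.604]
    - [0.0294, -0.04, 0.0007, -0.404, -2.011, 0.604]
    - [0.0294, -0.04, 0.0007, -0.404, -2.011, 0.604]
    - [0.0294, -0.04, 0.0007, -0.404, -2.011, 0.604]
    - [0.0294, -0.04, 0.0007, -0.404, -2.011, 0.604]
    - [0.0294, -0.04, 0.0007, -0.404, -2.011, 0.604]
    - [0.0294, -0.04, 0.0007, -0.404, -2.011, 0.604]
    - [0.0294, -0.04, 0.0007, -0.404, -2.011, 0.604]
    - [0.0294, -0.04, 0.0007, -0.404, -2.011, 0.604]
    - [0.0294, -0.04, 0.0007, -0.404, -2.011, 0.604]
    - [0.0294, -0.04, 0.0007, -0.404, -2.011, 0.604]
  jaw: 0
  squeeze: 10

```text
time: 3.1
position: [0.516, 0.1221, 0.4134]
tool_rot: [0.065, 0.975, -0.014, 0.213]
ft_force: [-0.1, 1.9, -0.4]
grip_width: 0.0003
grip_force: 0.0
```

```bash
python3 - <<'E'
from fr import *
o=get_obs();print(o['time'],o['ft_force'].round(2),o['q'].round(2),o['grip_width'])
go(c0+F@[.09,-.005,-.024])
E
```

```text
3.1 [-0.12  1.89 -0.4 ] [ 0.04  0.34  1.78 -0.13  0.6  -1.31] 0.00029372069958473435
shift mm [ 16.9  -1.  -73.6] turn deg [ 0.01  0.1  -0.01] TCP target [0.5329 0.1211 0.3398]
```

Request:
step_arm:
  rows:
    - [0.0042, 0, -0.0184, 0, 0, 0]
    - [0.0042, 0, -0.0184, 0, 0, 0]
    - [0.0042, 0, -0.0184, 0, 0, 0]
    - [0.0042, -0.001, -0.0184, 0, 0, 0]
    - [0, 0, 0, 0, 0, 0]

```text
time: 3.72
position: [0.5317, 0.1224, 0.3384]
tool_rot: [0.066, 0.975, -0.014, 0.211]
ft_force: [-0.6, -0.3, -0.0]
grip_width: 0.0001
grip_force: 0.0
```

```bash
python3 - <<'E'
from fr import *
o=get_obs();print(o['time'],o['ft_force'].round(2))
go(c0+F@[.09,-.005,-.024])
C=camera('side');cv2.imwrite('pics/s2.png',cv2.resize(C['pixels'][40:260,180:420],(720,600),interpolation=3)[:, :])
E
```

```text
3.725 [-0.64 -0.31 -0.02]
shift mm [ 1.1 -1.3  1.4] turn deg [ 0.   -0.19  0.02] TCP target [0.5329 0.1211 0.3398]
```

View pics/s2.png

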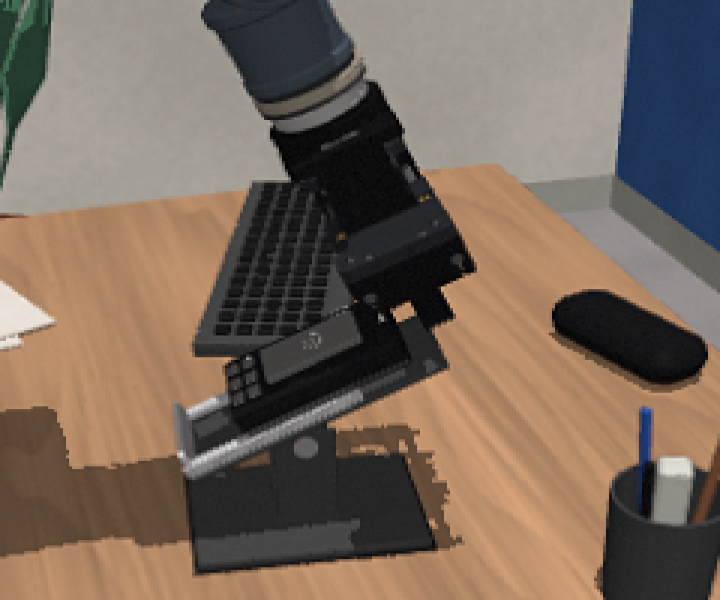

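The picture shows the closed fingers behind the reader's upper end at about (435,310), clear of the plate. I'll push down the slope now.

Request:
step_arm:
  rows:
    - [-0.0045, 0.0006, -0.0021, 0, 0, 0]
    - [-0.0045, 0.0006, -0.0021, 0, 0, 0]
    - [-0.0045, 0.0006, -0.0021, 0, 0, 0]
    - [-0.0045, 0.0006, -0.0021, 0, 0, 0]
    - [-0.0045, 0.0006, -0.0021, 0, 0, 0]
    - [-0.0045, 0.0006, -0.0021, 0, 0, 0]
    - [-0.0045, 0.0006, -0.0021, 0, 0, 0]
    - [-0.0045, 0.0006, -0.0021, 0, 0, 0]
    - [-0.0045, 0.0006, -0.0021, 0, 0, 0]
    - [-0.0045, 0.0006, -0.0021, 0, 0, 0]
    - [-0.0045, 0.0006, -0.0021, 0, 0, 0]

```text
time: 5.15
position: [0.4822, 0.1293, 0.3163]
tool_rot: [0.066, 0.975, -0.014, 0.213]
ft_force: [1.6, -0.2, 3.0]
grip_width: 0.0008
grip_force: 1.2
```

Request:
step_arm:
  rows:
    - [-0.0018, 0.0002, -0.0008, 0, 0, 0]
    - [-0.0018, 0.0002, -0.0008, 0, 0, 0]
    - [0, 0, 0, 0, 0, 0]

```text
time: 5.52
position: [0.4786, 0.1295, 0.3146]
tool_rot: [0.066, 0.975, -0.014, 0.212]
ft_force: [1.0, 0.4, 1.1]
grip_width: 0.0008
grip_force: 0.7
```

```bash
python3 - <<'E'
from fr import *
o=get_obs();print(o['time'],(F.T@o['ft_force']).round(2))
print('tip pad0',(F.T@(o['position']+robot.tip_extent*R.from_quat(o['tool_rot']).as_matrix()[:,2]-c0)).round(4))
E
```

```text
5.525 [1.33 0.51 0.64]
tip pad0 [ 0.0294 -0.0039 -0.024 ]
```

Request:
step_arm:
  rows:
    - [-0.0009, 0.0001, -0.0004, 0, 0, 0]
    - [-0.0009, 0.0001, -0.0004, 0, 0, 0]
    - [-0.0009, 0.0001, -0.0004, 0, 0, 0]
    - [0, 0, 0, 0, 0, 0]

```text
time: 6.02
position: [0.4771, 0.1296, 0.314]
tool_rot: [0.066, 0.975, -0.014, 0.214]
ft_force: [4.9, -0.5, -0.4]
grip_width: 0.0002
grip_force: 2.3
```

Request:
step_arm:
  rows:
    - [-0.0009, 0.0001, -0.0004, 0, 0, 0]
    - [-0.0009, 0.0001, -0.0004, 0, 0, 0]
    - [0, 0, 0, 0, 0, 0]

```text
time: 6.4
position: [0.4765, 0.1297, 0.3138]
tool_rot: [0.065, 0.974, -0.014, 0.216]
ft_force: [7.5, -2.2, -0.0]
grip_width: 0.0004
grip_force: 3.4
```

```bash
python3 - <<'E'
from fr import *
o=get_obs();print(o['time'],(F.T@o['ft_force']).round(2))
print('tip pad0',(F.T@(o['position']+robot.tip_extent*R.from_quat(o['tool_rot']).as_matrix()[:,2]-c0)).round(4))
E
```

```text
6.4 [ 7.04 -1.17 -3.26]
tip pad0 [ 0.0285 -0.0039 -0.0239]
```

Request:
step_arm:
  rows:
    - [-0.0014, 0.0002, -0.0006, 0, 0, 0]
    - [-0.0014, 0.0002, -0.0006, 0, 0, 0]
    - [0, 0, 0, 0, 0, 0]
    - [0, 0, 0, 0, 0, 0]

```text
time: 6.9
position: [0.4756, 0.1297, 0.3135]
tool_rot: [0.065, 0.974, -0.014, 0.218]
ft_force: [11.6, -6.2, 0.1]
grip_width: 0.0005
grip_force: 5.3
```

```bash
python3 - <<'E'
from fr import *
o=get_obs();print(o['time'],(F.T@o['ft_force']).round(2))
print('tip pad0',(F.T@(o['position']+robot.tip_extent*R.from_quat(o['tool_rot']).as_matrix()[:,2]-c0)).round(4))
E
```

```text
6.9 [11.25 -4.6  -5.  ]
tip pad0 [ 0.0285 -0.0038 -0.0238]
```

Request:
step_arm:
  rows:
    - [0.009, -0.0012, 0.0042, 0, 0, 0]
    - [0.009, -0.0012, 0.0042, 0, 0, 0]
    - [-0.0082, 0.0011, 0.0182, 0, 0, 0]
    - [-0.0082, 0.0011, 0.0182, 0, 0, 0]
    - [0, 0, 0, 0, 0, 0]

```text
time: 7.52
position: [0.4725, 0.1305, 0.3571]
tool_rot: [0.065, 0.975, -0.014, 0.213]
ft_force: [-0.4, 0.8, 0.0]
grip_width: 0.0002
grip_force: 0.0
```

```bash
python3 - <<'E'
from pose import *
from fr import *
for n in('top','side'):
    try: find(n,c0-.041*X)
    except Exception as e: print(n,e)
    C=camera(n);P=cloud(C);L=(P-c0)@F
    g=cv2.cvtColor(C['pixels'],cv2.COLOR_BGR2GRAY).astype(int)
    m=(L[...,0]>.075)&(L[...,0]<.12)&(L[...,1]>.03)&(L[...,1]<.07)&(abs(L[...,2]+.005)<.006)&(g<70)
    print(' tab',m.sum(),np.median(L[m],0).round(4) if m.any() else '')
o=get_obs();print('tip pad0',(F.T@(o['position']+robot.tip_extent*R.from_quat(o['tool_rot']).as_matrix()[:,2]-c0)).round(4))
go(c0+F@[.100,.075,.01]);go(c0+F@[.100,.075,-.024])
E
```

```text
top attempt to get argmax of an empty sequence
 tab 30 [ 0.0911  0.0456 -0.0045]
side attempt to get argmax of an empty sequence
 tab 32 [ 0.0899  0.0453 -0.0059]
tip pad0 [ 0.0412 -0.004   0.0156]
shift mm [65.6 70.8 19.2] turn deg [ 0.   -0.11 -0.01] TCP target [0.5386 0.2011 0.3749]
shift mm [ 79.6  68.9 -11.7] turn deg [ 0.   -0.11 -0.01] TCP target [0.5526 0.1992 0.344 ]
```

Request:
step_arm:
  rows:
    - [0.022, 0.0236, 0.0064, 0, 0, 0]
    - [0.022, 0.0236, 0.0064, 0, 0, 0]
    - [0.022, 0.0236, 0.0064, 0, 0, 0]
    - [0.0047, -0.0006, -0.0103, 0, 0, 0]
    - [0.0047, -0.0006, -0.0103, 0, 0, 0]
    - [0.0047, -0.0006, -0.0103, 0, 0, 0]
    - [0, 0, 0, 0, 0, 0]

```text
time: 8.6
position: [0.5528, 0.1984, 0.343]
tool_rot: [0.066, 0.975, -0.015, 0.211]
ft_force: [-0.0, -0.2, -0.3]
grip_width: 0.0007
grip_force: 0.0
```

```bash
python3 - <<'E'
from fr import *
o=get_obs();T=F.T@(o['position']+robot.tip_extent*R.from_quat(o['tool_rot']).as_matrix()[:,2]-c0)
print('tip pad0',T.round(4),o['ft_force'].round(2))
h=np.array([.0253,.056]);prev=T
for th in [.157,.25,.4,.55,.7,.85,1.0,1.12,1.24,1.36,1.46,1.54,1.60]:
    u=np.array([np.cos(th),-np.sin(th)]);n=np.array([np.sin(th),np.cos(th)])
    f=h+u*(.062+.0095*np.cos(th)-.015*np.sin(th))+n*(.006+.0095*np.sin(th)+.015*np.cos(th))
    p=np.r_[f,-.024]; print(th,f.round(4),(F@(p-prev)).round(4)); prev=p
E
```

```text
tip pad0 [ 0.0992  0.074  -0.025 ] [-0.03 -0.23 -0.25]
0.157 [0.097  0.0672] [-0.0034 -0.0064  0.    ]
0.25 [0.0964 0.0615] [-0.0013 -0.0056 -0.0003]
0.4 [0.0942 0.0524] [-0.0031 -0.0088 -0.0009]
0.55 [0.0908 0.0437] [-0.0043 -0.0082 -0.0014]
0.7 [0.0861 0.0356] [-0.0053 -0.0074 -0.002 ]
0.85 [0.0802 0.0284] [-0.0063 -0.0065 -0.0024]
1.0 [0.0733 0.0221] [-0.007  -0.0054 -0.0029]
1.12 [0.0672 0.0178] [-0.0061 -0.0035 -0.0026]
1.24 [0.0606 0.0143] [-0.0064 -0.0027 -0.0027]
1.36 [0.0536 0.0116] [-0.0066 -0.0018 -0.0029]
1.46 [0.0476 0.01  ] [-0.0056 -0.0008 -0.0025]
1.54 [0.0427 0.0092] [-0.0045 -0.0002 -0.002 ]
1.6 [0.039  0.0089] [-0.0034  0.0001 -0.0015]
```

Request:
step_arm:
  rows:
    - [-0.0034, -0.0064, 0, 0, 0, 0]
    - [-0.0013, -0.0056, -0.0003, 0, 0, 0]
    - [-0.0031, -0.0088, -0.0009, 0, 0, 0]
    - [-0.0043, -0.0082, -0.0014, 0, 0, 0]
    - [-0.0053, -0.0074, -0.002, 0, 0, 0]
    - [-0.0063, -0.0065, -0.0024, 0, 0, 0]
    - [-0.007, -0.0054, -0.0029, 0, 0, 0]
    - [0, 0, 0, 0, 0, 0]

```text
time: 9.6
position: [0.5213, 0.1504, 0.3342]
tool_rot: [0.066, 0.975, -0.015, 0.211]
ft_force: [1.0, 0.4, 0.7]
grip_width: 0.0005
grip_force: 0.1
```

Request:
step_arm:
  rows:
    - [-0.0061, -0.0035, -0.0026, 0, 0, 0]
    - [-0.0064, -0.0027, -0.0027, 0, 0, 0]
    - [-0.0066, -0.0018, -0.0029, 0, 0, 0]
    - [0, 0, 0, 0, 0, 0]

```text
time: 10.1
position: [0.5023, 0.1427, 0.326]
tool_rot: [0.066, 0.975, -0.015, 0.211]
ft_force: [1.7, 0.1, -0.2]
grip_width: 0.0005
grip_force: 0.0
```

```bash
python3 - <<'E'
from fr import *
o=get_obs();T=F.T@(o['position']+robot.tip_extent*R.from_quat(o['tool_rot']).as_matrix()[:,2]-c0)
print('tip pad0',T.round(4),(F.T@o['ft_force']).round(2))
C=camera('top');a=C['pixels'][160:320,160:340];C=camera('side');b=C['pixels'][90:250,200:380]
cv2.imwrite('pics/m3.png',cv2.resize(np.hstack([a,b]),(800,356),interpolation=3))
E
```

```text
tip pad0 [ 0.0535  0.0122 -0.0227] [ 1.42  0.35 -0.86]
```

View pics/m3.png

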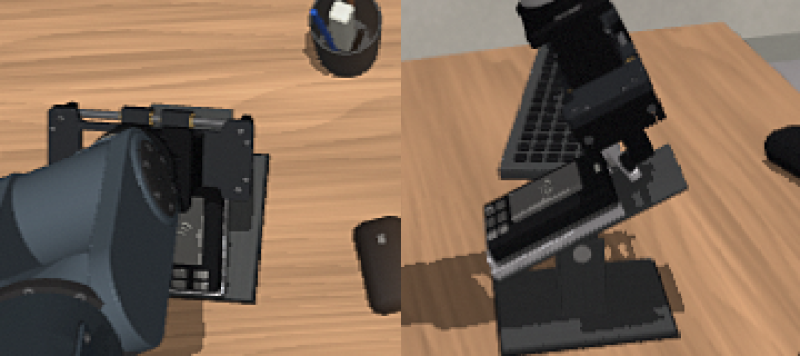

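The reader sits fully down in its cradle at (555,215), and the lever is swinging in front of the fingers at about (625,165). I'll finish the sweep.

Request:
step_arm:
  rows:
    - [-0.0056, -0.0008, -0.0025, 0, 0, 0]
    - [-0.0045, -0.0002, -0.002, 0, 0, 0]
    - [0, 0, 0, 0, 0, 0]

```text
time: 10.58
position: [0.4927, 0.1419, 0.3218]
tool_rot: [0.066, 0.975, -0.014, 0.212]
ft_force: [0.9, -0.0, 0.4]
grip_width: 0.0006
grip_force: 0.2
```

Request:
step_arm:
  rows:
    - [-0.0018, 0, -0.0008, 0, 0, 0]
    - [-0.0018, 0, -0.0008, 0, 0, 0]
    - [-0.0018, 0, -0.0008, 0, 0, 0]
    - [0, 0, 0, 0, 0, 0]

```text
time: 11.08
position: [0.4895, 0.1419, 0.3206]
tool_rot: [0.065, 0.974, -0.014, 0.215]
ft_force: [4.1, -2.7, 0.0]
grip_width: 0.0005
grip_force: 2.5
```

```bash
python3 - <<'E'
from fr import *
o=get_obs();T=F.T@(o['position']+robot.tip_extent*R.from_quat(o['tool_rot']).as_matrix()[:,2]-c0)
print('tip pad0',T.round(4),(F.T@o['ft_force']).round(2))
E
```

```text
tip pad0 [ 0.0413  0.01   -0.0224] [ 4.   -2.11 -1.83]
```

Request:
step_arm:
  rows:
    - [-0.0018, 0.0002, -0.0008, 0, 0, 0]
    - [-0.0018, 0.0002, -0.0008, 0, 0, 0]
    - [0, 0, 0, 0, 0, 0]
    - [0, 0, 0, 0, 0, 0]

```text
time: 11.58
position: [0.4881, 0.1419, 0.3201]
tool_rot: [0.065, 0.974, -0.013, 0.218]
ft_force: [9.6, -4.3, 0.7]
grip_width: 0.0003
grip_force: 4.7
```

Request:
step_arm:
  rows:
    - [0.009, -0.001, 0.004, 0, 0, 0]
    - [0.009, -0.001, 0.004, 0, 0, 0]
    - [-0.0165, 0.0022, 0.0364, 0, 0, 0]
    - [-0.0165, 0.0022, 0.0364, 0, 0, 0]
    - [0, 0, 0.03, 0, 0, 0]
    - [0, -0.05, 0.03, 0, 0, 0]
    - [0, -0.05, 0.03, 0, 0, 0]
    - [0, -0.05, 0, 0, 0, 0]
    - [0, -0.05, 0, 0, 0, 0]
    - [0, 0, 0, 0, 0, 0]
  jaw: 0.087

```text
time: 12.82
position: [0.4692, -0.058, 0.4888]
tool_rot: [0.068, 0.975, -0.015, 0.212]
ft_force: [-0.1, -0.8, -0.4]
grip_width: 0.0855
grip_force: 0.0
```

```bash
python3 - <<'E'
from pose import *
from fr import *
print(get_obs()['q'].round(2))
o=[]
for n in('top','side'):
    try: C,P,g,m,H=find(n,c0-.041*X)
    except Exception as e: print(n,e); C=camera(n);P=cloud(C)
    L=(P-c0)@F;v=C['pixels']
    g=cv2.cvtColor(v,cv2.COLOR_BGR2GRAY).astype(int)
    m=(L[...,0]>.0)&(L[...,0]<.06)&(L[...,1]>-.03)&(L[...,1]<.07)&(abs(L[...,2]+.02)<.006)&(g>120)
    q=L[m]; 
    if len(q)>10: print(' bar',len(q),cv2.minAreaRect((q[:,:2]*1000).astype(np.float32)))
    x,y=(180,180) if n=='top' else(210,110)
    o.append(cv2.resize(v[y:y+140,x:x+160],(400,350),interpolation=3))
cv2.imwrite('pics/m4.png',np.hstack(o))
E
```

```text
[-0.39  0.15  1.81  0.15  0.77 -1.9 ]
top tilt 24.61 24.61 az -6.66 -7.57
  pad 586 [0.4788 0.1333 0.1415] [45.8 71.4] az -7.92
  housing 1401 [0.4812 0.1333 0.1427] [ 81.  135.9] az -7.88
 bar 164 ((23.25177764892578, 24.74446678161621), (82.96841430664062, 18.830089569091797), 87.24832153320312)
side tilt 24.49 24.49 az -7.45 -5.98
  pad 366 [0.4797 0.1336 0.1397] [47.3 70.6] az -7.88
  housing 938 [0.4788 0.1223 0.1398] [137.9  79.3] az 5.48
 bar 92 ((26.918283462524414, 23.202159881591797), (19.524206161499023, 81.4021987915039), 3.1236636638641357)
```

View pics/m4.png

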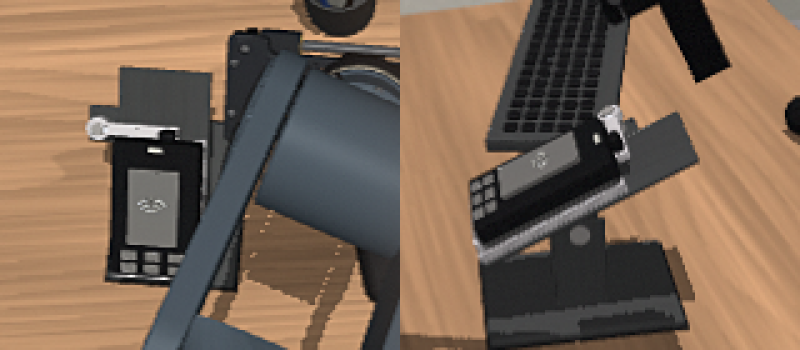

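The picture shows the reader home at about (150,205) with the lever closed straight across behind it at about (140,130). Next is the badge.

```bash
cat >> fr.py <<'E'
c1=np.array([.4793,.1334,.1407]); ba=np.radians(3.03); bc=np.array([.4405,-.282,0])
RB=np.c_[[-np.cos(ba),-np.sin(ba),0],[-np.sin(ba),np.cos(ba),0],[0,0,-1]]
E
python3 - <<'E'
from fr import *
go(bc+[0,0,.08],RB)
E
```

```text
shift mm [ -28.3 -226.7 -226.2] turn deg [ 0.93 24.48 10.64] TCP target [ 0.4405 -0.282   0.2622]
```

Request:
step_arm:
  rows:
    - [-0.0035, -0.0283, -0.0283, 0.116, 3.06, 1.33]
    - [-0.0035, -0.0283, -0.0283, 0.116, 3.06, 1.33]
    - [-0.0035, -0.0283, -0.0283, 0.116, 3.06, 1.33]
    - [-0.0035, -0.0283, -0.0283, 0.116, 3.06, 1.33]
    - [-0.0035, -0.0283, -0.0283, 0.116, 3.06, 1.33]
    - [-0.0035, -0.0283, -0.0283, 0.116, 3.06, 1.33]
    - [-0.0035, -0.0283, -0.0283, 0.116, 3.06, 1.33]
    - [-0.0035, -0.0283, -0.0283, 0.116, 3.06, 1.33]
    - [0, 0, 0, 0, 0, 0]
    - [0, 0, 0, 0, 0, 0]
  jaw: 0.078

```text
time: 14.18
position: [0.4417, -0.28, 0.2627]
tool_rot: [-0.028, 1.0, 0.0, 0.001]
ft_force: [-0.3, 0.5, -0.1]
grip_width: 0.0783
grip_force: 0.0
```

```bash
python3 - <<'E'
from fr import *
o=get_obs();print(o['ft_force'].round(2),o['q'].round(2))
go(bc+[0,0,.03],RB); go(bc+[0,0,.0025],RB)
C=camera('side');P=cloud(C)
for r in cut_out('badge','side')[:3]:
    m=r['region']&(C['depth']>0)&(P[...,2]<.015); print(cv2.minAreaRect(P[m][:,:2].astype(np.float32)*1000))
E
```

```text
[-0.34  0.47 -0.1 ] [-0.78  0.61  1.81  0.    0.72 -2.41]
shift mm [ -1.2  -2.  -50.5] turn deg [-0.04  0.12 -0.17] TCP target [ 0.4405 -0.282   0.2122]
shift mm [ -1.2  -2.  -78. ] turn deg [-0.04  0.12 -0.17] TCP target [ 0.4405 -0.282   0.1847]
((321.71722412109375, -274.0835876464844), (64.21459197998047, 43.937171936035156), 25.89486312866211)
((441.4668884277344, -279.1866149902344), (93.32874298095703, 66.69169616699219), 3.1293091773986816)
((424.09368896484375, -417.73284912109375), (79.47618865966797, 78.30272674560547), 41.082054138183594)
```

Request:
step_arm:
  rows:
    - [-0.0006, -0.001, -0.018, 0, 0, 0]
    - [0, -0.0005, -0.018, 0, 0, 0]
    - [0, -0.0005, -0.018, 0, 0, 0]
    - [0, 0, -0.01, 0, 0, 0]
    - [0, 0, -0.007, 0, 0, 0]
    - [0, 0, -0.0045, 0, 0, 0]
    - [0, 0, 0, 0, 0, 0]
    - [0, 0, 0, 0, 0, 0]

```text
time: 15.28
position: [0.4408, -0.2838, 0.1874]
tool_rot: [-0.027, 1.0, -0.001, 0.001]
ft_force: [-0.4, 0.2, -0.2]
grip_width: 0.0782
grip_force: 0.0
```

```bash
python3 - <<'E'
from fr import *
o=get_obs();print(o['ft_force'].round(2))
go(bc+[0,0,.0025],RB)
E
```

```text
[-0.38  0.21 -0.23]
shift mm [-0.3  1.8 -2.7] turn deg [ 0.06  0.16 -0.08] TCP target [ 0.4405 -0.282   0.1847]
```

Request:
step_arm:
  rows:
    - [0, 0.001, -0.0015, 0, 0, 0]
    - [0, 0, -0.0012, 0, 0, 0]
    - [0, 0, 0, 0, 0, 0]

```text
time: 15.65
position: [0.4407, -0.2826, 0.1843]
tool_rot: [-0.027, 1.0, -0.0, 0.001]
ft_force: [-0.4, -0.1, 0.2]
grip_width: 0.078
grip_force: 0.0
```

Request:
step_arm:
  rows:
    - [0, 0, 0, 0, 0, 0]
    - [0, 0, 0, 0, 0, 0]
    - [0, 0, 0, 0, 0, 0]
    - [0, 0, 0, 0, 0, 0]
    - [0, 0, 0, 0, 0, 0]
    - [0, 0, 0, 0, 0, 0]
  jaw: 0.04
  squeeze: 35

```text
time: 16.4
position: [0.4407, -0.2827, 0.1844]
tool_rot: [-0.027, 1.0, -0.0, 0.001]
ft_force: [-0.2, -0.7, 0.9]
grip_width: 0.0595
grip_force: 35.0
```

Request:
step_arm:
  rows:
    - [0, 0, 0.01, 0, 0, 0]
    - [0, 0, 0.03, 0, 0, 0]
    - [0, 0, 0.05, 0, 0, 0]
    - [0, 0, 0.05, 0, 0, 0]
    - [0, 0, 0.05, 0, 0, 0]
    - [0, 0, 0.03, 0, 0, 0]
    - [0, 0, 0, 0, 0, 0]

```text
time: 17.27
position: [0.441, -0.2828, 0.4074]
tool_rot: [-0.027, 1.0, -0.003, 0.004]
ft_force: [-0.1, 0.6, -1.3]
grip_width: 0.0591
grip_force: 35.0
```

```bash
python3 - <<'E'
from fr import *
o=get_obs();print(o['ft_force'].round(2),o['grip_width'],o['grip_force'])
go(c1+F@[0,0,.06],RT,.1844)
E
```

```text
[-0.14  0.64 -1.27] 0.05905049395571249 34.997926354408264
shift mm [-62.5 429.8 -44.5] turn deg [ -0.63 -24.23 -10.59] TCP target [0.3785 0.147  0.3629]
```

Request:
step_arm:
  rows:
    - [-0.0052, 0.0358, -0.0037, -0.053, -2.02, -0.883]
    - [-0.0052, 0.0358, -0.0037, -0.053, -2.02, -0.883]
    - [-0.0052, 0.0358, -0.0037, -0.053, -2.02, -0.883]
    - [-0.0052, 0.0358, -0.0037, -0.053, -2.02, -0.883]
    - [-0.0052, 0.0358, -0.0037, -0.053, -2.02, -0.883]
    - [-0.0052, 0.0358, -0.0037, -0.053, -2.02, -0.883]
    - [-0.0052, 0.0358, -0.0037, -0.053, -2.02, -0.883]
    - [-0.0052, 0.0358, -0.0037, -0.053, -2.02, -0.883]
    - [-0.0052, 0.0358, -0.0037, -0.053, -2.02, -0.883]
    - [-0.0052, 0.0358, -0.0037, -0.053, -2.02, -0.883]
    - [-0.0052, 0.0358, -0.0037, -0.053, -2.02, -0.883]
    - [-0.0052, 0.0358, -0.0037, -0.053, -2.02, -0.883]

```text
time: 18.77
position: [0.3772, 0.1478, 0.3588]
tool_rot: [0.065, 0.976, -0.012, 0.21]
ft_force: [-0.3, -1.2, -0.1]
grip_width: 0.0592
grip_force: 35.0
```

Request:
step_arm:
  rows:
    - [0, 0, 0, 0, 0, 0]
    - [0, 0, 0, 0, 0, 0]
    - [0, 0, 0, 0, 0, 0]

```text
time: 19.15
position: [0.3785, 0.146, 0.3598]
tool_rot: [0.066, 0.975, -0.012, 0.21]
ft_force: [-0.4, 0.9, -0.4]
grip_width: 0.0591
grip_force: 35.0
```

```bash
cat > chk.py <<'E'
from fr import *
o=get_obs();Rt=R.from_quat(o['tool_rot']).as_matrix();print(o['time'],'f pad',(F.T@o['ft_force']).round(2),'w',o['grip_width'].round(4),o['grip_force'],'m',o['moment'].round(2))
b=o['position']+.1844*Rt[:,2]; print('badge pad',(F.T@(b-c1)).round(4))
E
python3 - <<'E'
from chk import *
go(c1+F@[0,0,.01],RT,.1844)
C=camera('side');P=cloud(C);L=(P-c1)@F;cv2.imwrite('pics/s5.png',cv2.resize(C['pixels'][50:250,180:380],(600,600),interpolation=3))
# badge side face / underside visible: points in hover slab
m=(abs(L[...,0])<.06)&(abs(L[...,1])<.04)&(L[...,2]>.045)&(L[...,2]<.085)&(C['depth']>0)
q=L[m];print(len(q),np.percentile(q,[2,50,98],axis=0).round(4))
E
```

```text
Traceback (most recent call last):
  File "chk.py", line 2, in <module>
    o=get_obs();Rt=R.from_quat(o['tool_rot']).as_matrix();print(o['time'],'f pad',(F.T@o['ft_force']).round(2),'w',o['grip_width'].round(4),o['grip_force'],'m',o['moment'].round(2))
                                                                                                                   ^^^^^^^^^^^^^^^^^^^^^
AttributeError: 'float' object has no attribute 'round'
```

```bash
sed -i "s/o\['grip_width'\].round(4)/o['grip_width']/" chk.py
python3 - <<'E'
from chk import *
go(c1+F@[0,0,.01],RT,.1844)
C=camera('side');P=cloud(C);L=(P-c1)@F;cv2.imwrite('pics/s5.png',cv2.resize(C['pixels'][50:250,180:380],(600,600),interpolation=3))
m=(abs(L[...,0])<.06)&(abs(L[...,1])<.04)&(L[...,2]>.045)&(L[...,2]<.085)&(C['depth']>0)
q=L[m];print(len(q),np.percentile(q,[2,50,98],axis=0).round(4))
E
```

```text
19.15 f pad [-0.6   0.88 -0.18] w 0.05905715843462948 34.997817277908325 m [ 0.03  0.29 -0.02]
badge pad [-0.0021 -0.0003  0.0571]
shift mm [ 20.6  -1.7 -42.3] turn deg [-0.29 -0.27 -0.01] TCP target [0.3991 0.1442 0.3175]
733 [[-0.0466 -0.039   0.0574]
 [ 0.0046 -0.0152  0.0638]
 [ 0.0435  0.0321  0.0819]]
```

View pics/s5.png

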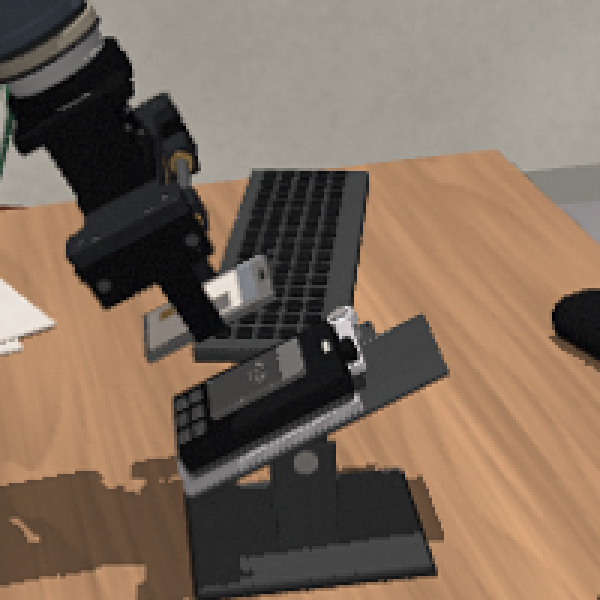

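The badge is held parallel to the slope above the reader, at about (210,305), and the depth data shows it centred. I'll descend now.

Request:
step_arm:
  rows:
    - [0.0052, -0.0004, -0.0106, 0, 0, 0]
    - [0.0052, -0.0004, -0.0106, -0.1, -0.1, 0]
    - [0.0052, -0.0004, -0.0106, -0.1, -0.1, 0]
    - [0.005, -0.0004, -0.0104, 0, 0, 0]
    - [0, 0, 0, 0, 0, 0]
    - [0, 0, 0, 0, 0, 0]

```text
time: 19.95
position: [0.399, 0.145, 0.3176]
tool_rot: [0.065, 0.975, -0.013, 0.212]
ft_force: [0.7, 0.8, -0.9]
grip_width: 0.0591
grip_force: 35.0
```

```bash
python3 - <<'E'
from chk import *
go(c1+F@[0,0,.002],RT,.1844)
E
```

```text
19.95 f pad [ 0.17  0.84 -1.02] w 0.05910126569438486 34.99805510044098 m [0.08 0.3  0.02]
badge pad [-0.0003  0.0011  0.0102]
shift mm [ 3.4 -1.2 -7.4] turn deg [-0.1  -0.05 -0.08] TCP target [0.4024 0.1438 0.3102]
```

Request:
step_arm:
  rows:
    - [0.0008, -0.0005, -0.0018, 0, 0, 0]
    - [0.0008, -0.0003, -0.0018, 0, 0, 0]
    - [0.0008, 0, -0.0018, 0, 0, 0]
    - [0, 0, 0, 0, 0, 0]
    - [0, 0, 0, 0, 0, 0]

```text
time: 20.58
position: [0.4013, 0.1445, 0.3124]
tool_rot: [0.065, 0.975, -0.013, 0.212]
ft_force: [0.2, 0.6, -0.7]
grip_width: 0.0594
grip_force: 35.0
```

```bash
python3 chk.py
```

```text
20.575 f pad [-0.13  0.6  -0.66] w 0.05944877183982221 34.99777615070343 m [0.08 0.26 0.02]
badge pad [-0.0003  0.001   0.0045]
```

Request:
step_arm:
  rows:
    - [0.0004, 0, -0.0009, 0, 0, 0]
    - [0.0004, 0, -0.0009, 0, 0, 0]
    - [0, 0, 0, 0, 0, 0]
    - [0, 0, 0, 0, 0, 0]

```text
time: 21.08
position: [0.4021, 0.1445, 0.3106]
tool_rot: [0.065, 0.975, -0.013, 0.212]
ft_force: [-0.4, -0.2, -0.3]
grip_width: 0.0591
grip_force: 35.0
```

```bash
python3 chk.py
```

```text
21.075 f pad [-0.47 -0.28 -0.12] w 0.059139421818171424 34.99783515930176 m [0.07 0.33 0.  ]
badge pad [-0.0003  0.001   0.0025]
```

Request:
step_arm:
  rows:
    - [0.0004, 0, -0.0009, 0, 0, 0]
    - [0.0004, 0, -0.0009, 0, 0, 0]
    - [0, 0, 0, 0, 0, 0]
    - [0, 0, 0, 0, 0, 0]

```text
time: 21.58
position: [0.403, 0.1444, 0.3087]
tool_rot: [0.065, 0.975, -0.013, 0.212]
ft_force: [-0.9, -0.6, 0.2]
grip_width: 0.0591
grip_force: 35.0
```

```bash
python3 chk.py
```

```text
21.575 f pad [-0.63 -0.71  0.48] w 0.05906739536718257 34.99799966812134 m [ 0.05  0.27 -0.  ]
badge pad [-0.0003  0.0011  0.0005]
```

Request:
step_arm:
  rows:
    - [0.0004, 0, -0.0009, 0, 0, 0]
    - [0.0004, 0, -0.0009, 0, 0, 0]
    - [0, 0, 0, 0, 0, 0]
    - [0, 0, 0, 0, 0, 0]

```text
time: 22.08
position: [0.403, 0.1445, 0.308]
tool_rot: [0.065, 0.975, -0.013, 0.213]
ft_force: [-6.2, -0.2, 12.8]
grip_width: 0.0593
grip_force: 35.0
```

```bash
python3 chk.py
```

```text
22.075 f pad [-0.25 -1.04 14.18] w 0.05929749594320172 35.006226897239685 m [-0.33  0.31 -0.21]
badge pad [-0.0003  0.0012 -0.0002]
```

Request:
step_arm:
  rows:
    - [-0.0002, 0, 0.0005, 0, 0, 0]
    - [0, 0, 0, 0, 0, 0]
    - [0, 0, 0, 0, 0, 0]
    - [0, 0, 0, 0, 0, 0]
    - [0, 0, 0, 0, 0, 0]

```text
time: 22.7
position: [0.4031, 0.1445, 0.3081]
tool_rot: [0.065, 0.975, -0.013, 0.213]
ft_force: [-4.6, -0.4, 8.1]
grip_width: 0.0591
grip_force: 35.0
```

```bash
python3 - <<'E'
from chk import *
C=camera('side');P=cloud(C);L=(P-c1)@F;cv2.imwrite('pics/s6.png',cv2.resize(C['pixels'][90:240,200:350],(600,600),interpolation=3))
g=cv2.cvtColor(C['pixels'],cv2.COLOR_BGR2GRAY)
m=(abs(L[...,0])<.06)&(abs(L[...,1])<.04)&(abs(L[...,2]-.006)<.006)&(C['depth']>0)&(g>90)
q=L[m];c=np.median(q,0);n=np.linalg.svd(q-q.mean(0),full_matrices=False)[2][2];print(len(q),c.round(4),n.round(3),cv2.minAreaRect((q[:,:2]*1000).astype(np.float32)))
E
```

```text
22.7 f pad [-0.73 -0.97  9.23] w 0.059081542977258476 35.00175476074219 m [-0.18  0.29 -0.15]
badge pad [-0.0003  0.0012 -0.0001]
412 [ 0.0142 -0.0003  0.0063] [ 0.002 -0.002  1.   ] ((-0.9282951354980469, 1.6548175811767578), (60.34754180908203, 93.67723846435547), 89.40100860595703)
```

View pics/s6.png

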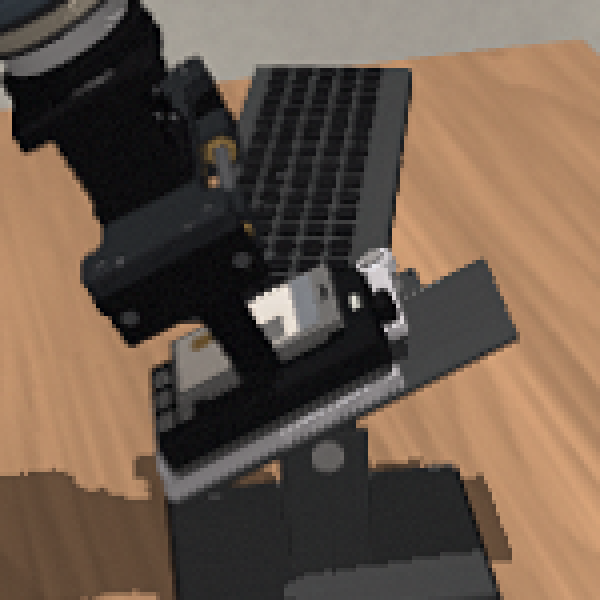

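The badge lies flush on the pad at about (255,320), within 2 mm of centre. The contact force is 9 N and the latch is still closed at (385,290).

```bash
python3 -c "
from rig import hand_in
print(hand_in())"
```

```text
the job is handed in; nothing more can be done
None
```

I handed the job in, and it returned no verdict. By my measurements the reader was home and the latch closed behind it. The badge was gripped at 35 N, flush on the pad and within 2 mm of centre, pressing at about 9 N, at 22.7 s of the 61 s limit.

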